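# Proof-pull a bicycle stand spring on the bench spring tester

## Task

Test the spring that is hooked up in the bench spring tester: first shut the guard fully over it, then pull the orange plate out until the pointer stands at the red clip on the scale and hold it there for about two seconds, without stretching the spring well beyond the clip. Then ease the plate all the way home without letting it snap back. Leave the guard shut and do not shift the red clip or knock the things lying round the tester.

Things in the scene. Friction and masses are not known exactly. Their poses are not given: they have to be found in the camera images.
- tester: Blue spring tester, fixed. Its y = pull direction (about to the robot's left), its x points away from the robot. Origin on the bench; base plate x -85..85, y -230..140, 12 mm thick. Cell with the spring: y -225..0, walls at x -55 (clear) and 56, z up to 62 mm. White scale x -83..-49, y 12..137, top z 30, ticks every 10 mm
- pull (a joint): How far the sprung slide is pulled out along the tester's +y, in m: 0 = home, at most 0.105. A spring always draws it home: 3 N at 0, rising by 6 N per 0.1 m
- mark (a joint): Slide travel in m at which the pointer stands at the middle of the red clip (differs every time, 0.045 to 0.085). The clip sits stiffly on the scale
- guard (a joint): Opening angle of the guard in rad: 0 = shut (lying level on the cell), at most 1.5. A stiff hinge keeps it where it is left; it starts standing half open
- pull_plate (a point): Middle of the upper edge of the upright orange pull plate: 70 mm wide (tester x), 10 mm thick (tester y), z 20..85 mm. The slide rod (10 mm thick, centre z 36 mm) joins the middle of its face towards the cell; the gap between plate and cell is 130 mm when home and free above the rod
- pointer_tip (a point): Tip of the thin black pointer on the slide, over the scale, z 37 mm
- mark_clip (a point): Middle of the top of the red clip on the scale, 10 mm wide along the pull direction (tester y), 24 mm along tester x, z 36 mm
- guard_hinge (a point): Middle of the guard's hinge line, which runs along the tester's y on the far side of the cell, z 66 mm (tester x 60, y -112)
- guard_edge (a point): Middle of the outer face of the guard's free edge, 116 mm from the hinge. The guard is a flat clear plate with yellow frame, 227 mm along the hinge, 123 mm from hinge to edge, 6 mm thick. Shut, the edge lies towards the robot at z 69 mm; open, it stands up and the outer face looks away from the robot
- spray_can: Bystander: dark spray can with red cap, 54 mm across, 160 mm tall, origin under its foot
- oil_bottle: Bystander: white oil bottle with black cap, 48 mm across, 120 mm tall, origin under its foot
- wrench: Bystander: steel wrench 180 mm long lying on the bench, origin at its middle underneath
- nut_dish: Bystander: round steel dish 80 mm across, 35 mm tall, origin under its foot

How it is judged:
On the way, in this order (a step that is already met when the one before it is completed fails the run):
1. the guard is shut while the slide is still home (value of joint guard below 0.06 rad and value of joint pull below 0.01 m), for 0.1 s.
2. the pointer is held at the red clip (within 5 mm, its half width) for 1.5 s, the guard shut (y of pointer_tip in the frame of mark_clip between -0.005 and 0.005 m and value of joint guard below 0.06 rad), for 1.5 s.
At the end, for the whole second after the job is handed in: The slide is home (within 4 mm), the guard is shut (within 0.06 rad) and the red clip is where it was (within 4 mm) (value of joint pull below 0.004 m and value of joint guard below 0.06 rad and distance of mark_clip from where it was at the start of the episode below 0.004 m); the robot touches nothing.
It fails at once if the slide is pulled more than 15 mm with the guard open more than 0.1 rad (value of joint pull above 0.015 m and value of joint guard above 0.1 rad).
It fails at once if the spring is overstretched: the pointer goes more than 12 mm past the middle of the clip (y of pointer_tip in the frame of mark_clip above 0.012 m).
It fails at once if the slide snaps back (faster than 0.4 m/s) (velocity of joint pull below -0.4 m/s).
It fails at once if the red clip is shifted by more than 4 mm (distance of mark_clip from where it was at the start of the episode above 0.004 m).
It fails at once if a bystander is moved by more than 30 mm (distance of any of spray_can, oil_bottle, wrench, nut_dish from where it was at the start of the episode above 0.03 m).
It also fails if it takes over 48 s, if anything falls off the work surface, if the arm or the gripper's body presses on something with over 40 N, if the wrist force passes 120 N, or if a joint passes its speed limit or range.

## Robot

A 6-joint arm with a two-finger parallel gripper is mounted at the origin on the work surface. World frame = base frame: x ahead of the robot, y to its left, z up, the work surface at z = 0. Lengths are in m, angles in rad, forces in N, time in s.
With the tool pointing down it reaches from about 0.35 to 0.875 m from the base axis. Payload 4.2 kg.
Tool frame: the origin (TCP) lies midway between the tips of the shut fingers; the grasp point (between the pads) lies 19 mm behind it; z points along the fingers, y is the line along which they close (so a half turn about z gives the same grasp; the last joint's range is limited). The gripper opens to 87 mm and grips with 3 to 60 N. Pads are 19 mm wide; open, the fingers measure 117 mm over their backs; the gripper's body (75 mm by 190 mm) begins 51 mm behind the grasp point.
Start: joints at [-0.845, 0.385, 0.008, 0, -1.194, -0.259], TCP at [0.281, -0.558, 0.223] pointing down, gripper open.
Joint ranges: [-3.14, 3.14], [-1.21, 2.06], [-1.07, 1.41], [-3.16, 2.05], [-2.99, -0.16], [-3.1, 3.1]. Speed limits (rad/s): [2.79, 2.79, 3.14, 3.14, 3.14, 3.14].

## Interface

Orientations are given as a unit quaternion [x, y, z, w].
In Python, from rig import r, cams, order gives the robot as it stands. The module is installed in compiled form; this text tells all that it offers.
- The arm moves only by the tool servo_tool, never from a script. Its argument "increments" is a list that holds one entry, the list of rows, each a list of 6 numbers: the shift along the tool's x, y, z each as a share of 20 mm, from -1 to 1, then the turn, a rotation vector about the tool's x, y, z each as a share of 5 degrees, from -1 to 1. In form: [[[x, y, z, rx, ry, rz], ...]]. A call has 1 to 5 rows; each row shifts and turns the commanded pose from where the row before left it, along the tool's axes as they then stand; what a row does not reach is not made up. A row lasts 1/12 s, in which the tool goes at most 41.7 mm and 7.16 degrees, less where a joint would pass 70% of its speed; a pose out of reach is approached as far as the arm can. A call with a number of a shift or a turn outside -1 to 1 is refused whole. A call with a gripper value outside its range is refused whole. "jaw" is the opening, from 0 (shut) to 1 (fully open), set as the call begins (left out, the last holds). The fingers move at their own pace and stop on an object; "grip_force" is the grip in N (left out, the last holds). Time passes only in rows, so rows that do not move let the fingers close. It gives the time, the measured TCP pose, the force, the opening and the grip force at its end, in the units of the state.
- r.get_state(): the state, without advancing time (a new reading comes with each control period).
- cams.capture(name): name is "side" or "top" or "wrist"; returns a dict with "img" (384x512x3 uint8, red, green, blue), "z_map" (384x512 float32, m along the optical axis (not along the pixel's ray), 0 where there is no reading), "fx", "fy", "cx", "cy" (pixels), "origin" and "attitude" of the camera in the world. Camera axes: x right, y up, looking along -z (the intrinsics and any distortion apply to the point x, -y, -z); pixel columns grow to the right and rows downward; lengths in m; the calibration is good to about 2 mm. A picture is of the moment at which its call begins.
- order.finish_job(): hands the job in; it is judged then, once.
The state is a dict: "time_s": time; "joint_pos": joint angles; "joint_vel": joint speeds; "joint_efforts": joint torques, N m; "tcp_pos": TCP position; "eef_rot": TCP orientation; "contact_force": force on the tool from outside, world axes, zero at the start; "wrist_torque": the same for the moment, N m; "finger_gap": finger opening in m; "grip_force": force on a finger pad.
Only numpy, scipy, OpenCV 4.12 (cv2) and the standard library are available. Lean on these libraries where they do the work, as an engineer would, in place of code of your own. Each camera call takes 0.05 s, during which the arm holds its last target. There are 200 camera calls.

## Working session

There is one attempt and no reset: what is moved stays moved. The work goes in short steps, Python scripts to look and compute and a tool call to move; the robot and the scene stay as the last step left them, time stands still between calls to the robot, and variables do not carry over. Pictures are saved under pics/ and viewed, at most 10 in all, crops included, and the job is handed in when it is done.

Besides the shell and the picture viewer there is one more tool, called after ">>>" by a JSON object that holds its "fn" and its "kwargs", one argument or row to a line. servo_tool: Moves the arm, as the interface text tells. Shift numbers are shares of 20 mm and turn numbers shares of 5 degrees, none past 1 either way. Its arguments: {"type":"object","properties":{"increments":{"type":"array","items":{"type":"array","items":{"type":"array","items":{"type":"number","minimum":-1,"maximum":1}}}},"jaw":{"type":"number"},"grip_force":{"type":"number"}},"required":["increments"]}

```bash
mkdir -p pics
cat > h.py <<'E'
import numpy as np, cv2
from scipy.spatial.transform import Rotation as R
from rig import r, cams, order
def att(c):
    a=np.array(c['attitude']); return a if a.shape==(3,3) else R.from_quat(a).as_matrix()
def pts(c):
    v,u=np.mgrid[:384,:512]; z=c['z_map']
    p=np.stack([(u-c['cx'])/c['fx']*z,-(v-c['cy'])/c['fy']*z,-z],-1)
    return p@att(c).T+np.array(c['origin'])
def ray(c,u,v,z):
    d=att(c)@np.array([(u-c['cx'])/c['fx'],-(v-c['cy'])/c['fy'],-1]); o=np.array(c['origin'])
    return o+d*(z-o[2])/d[2]
def save(c,n): cv2.imwrite(f'pics/{n}.png',c['img'][:,:,::-1])
E
python3 - <<'E'
from h import *
import pickle
for n in ('side','top'):
    c=cams.capture(n); save(c,n+'0'); pickle.dump(c,open(n+'0.pkl','wb'))
    print(n,c['fx'],c['cx'],c['cy'],c['origin'],c['attitude'],[k for k in c])
print(r.get_state())
E
```

```text
side 378.0887270921775 260.15462918428824 188.85595242700268 [0.0688836  0.47089644 0.71897698] [-0.14096627  0.3553109   0.8579264  -0.34328555] ['img', 'z_map', 'fx', 'fy', 'cx', 'cy', 'origin', 'attitude']
top 426.8638387290057 254.72759400543637 192.07774467975315 [ 0.34754574 -0.00300059  1.25539107] [-0.05172266  0.04989031  0.70952079 -0.70101068] ['img', 'z_map', 'fx', 'fy', 'cx', 'cy', 'origin', 'attitude']
{'time_s': 0.1, 'joint_pos': array([-8.45385869e-01,  3.85504863e-01,  6.76053310e-03, -4.25013112e-04,
       -1.19402551e+00, -2.58624546e-01]), 'joint_vel': array([-0.00011494, -0.00298029,  0.00262025,  0.00389098, -0.00029492,
       -0.0007006 ]), 'joint_efforts': array([-8.90964984e-04, -3.91687918e+01,  1.87934089e+01,  4.23188388e+00,
        1.34612177e-02, -7.98844280e-05]), 'tcp_pos': array([ 0.28104067, -0.55763849,  0.2215545 ]), 'eef_rot': array([-2.31203439e-01,  9.72904906e-01,  9.63022233e-04, -2.92056223e-04]), 'contact_force': array([-0.03126703, -0.16732403, -0.29695478]), 'wrist_torque': array([0.03067771, 0.04908869, 0.02701563]), 'grip_force': 0.0, 'finger_gap': 0.08694564206958373}
```

View pics/side0.png

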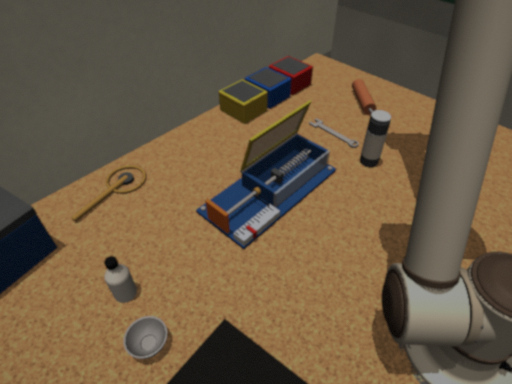

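View pics/top0.png

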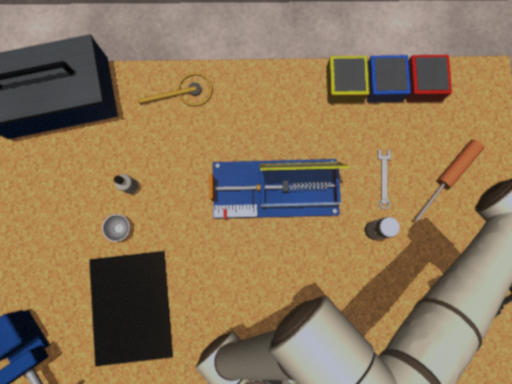

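The side view shows the tester at about (270,185), with its orange plate at (218,208), red clip at (252,232) and guard half open. In the top view the base covers (213..340, 160..218), the plate is at (211,187) and the clip at (225,212). The can and wrench sit to the right, well clear.

Run:
```python
from h import *
import pickle
for n,box in (('top',(150,225,200,350)),('side',(95,250,190,345))):
    c=pickle.load(open(n+'0.pkl','rb')); P=pts(c); hsv=cv2.cvtColor(c['img'],cv2.COLOR_RGB2HSV)
    reg=np.zeros((384,512),bool); reg[box[0]:box[1],box[2]:box[3]]=1
    H,S,V=[hsv[...,i].astype(int) for i in range(3)]
    for k,m in dict(red=((H<5)|(H>174))&(S>140)&(V>90),orange=(H>=6)&(H<14)&(S>200)&(V>90),yellow=(H>22)&(H<34)&(S>140),blue=(H>100)&(H<125)&(S>120),white=(S<60)&(V>150)).items():
        m=m&reg; 
        nl,lab,st,ce=cv2.connectedComponentsWithStats(m.astype(np.uint8))
        if nl<2: print(n,k,'none');continue
        i=1+st[1:,4].argmax(); mm=lab==i; q=P[mm&(c['z_map']>0)]
        print(n,k,st[i],ce[i].round(1),'med',np.median(q,0).round(4),'lo',np.percentile(q,3,axis=0).round(3),'hi',np.percentile(q,97,axis=0).round(3))
        if k=='blue':
            lowp=q[(abs(q[:,2]-.012)<.006)]
            b=cv2.minAreaRect((lowp[:,:2]*1000).astype(np.float32)); print('  rect',b,cv2.boxPoints(b).round(1).tolist())
        if k in('red','orange','yellow'):
            b=cv2.minAreaRect((q[:,:2]*1000).astype(np.float32)); print('  rect',b)
    x0,y0=(205,150) if n=='top' else (190,95)
    cv2.imwrite(f'pics/{n}z.png',cv2.resize(c['img'][y0:y0+(75 if n=='top' else 155),x0:x0+150,::-1],None,fx=5 if n=='top' else 3.8,fy=5 if n=='top' else 3.8,interpolation=cv2.INTER_CUBIC))
```

```text
top red [224 210   3   9  19] [224.7 214.2] med [0.4616 0.0851 0.0365] lo [0.45  0.082 0.032] hi [0.473 0.088 0.04 ]
  rect ((461.5718688964844, 86.34963989257812), (23.324573516845703, 6.006158828735352), 8.103108406066895)
top orange none
top yellow [261 164  89   7 280] [305.1 167.4] med [ 0.5649 -0.1319  0.182 ] lo [ 0.561 -0.238  0.148] hi [ 0.578 -0.023  0.187]
  rect ((578.1817016601562, -151.12164306640625), (43.35231018066406, 267.969970703125), 3.647470474243164)
top blue [ 214  162  124   55 3918] [271.  189.1] med [ 0.5283 -0.042   0.0114] lo [ 0.463 -0.217  0.007] hi [0.61  0.104 0.04 ]
  rect ((538.0396728515625, -61.05854797363281), (361.4808349609375, 162.19833374023438), 89.98121643066406) [[456.8999938964844, -241.8000030517578], [619.0999755859375, -241.8000030517578], [619.2000122070312, 119.69999694824219], [457.0, 119.69999694824219]]
top white [213 205  44  12 453] [235.8 210.6] med [0.4713 0.051  0.0294] lo [ 0.456 -0.001  0.024] hi [0.487 0.115 0.034]
side red [247 226   9   8  31] [250.8 229.4] med [0.4614 0.0881 0.0377] lo [0.45  0.083 0.034] hi [0.473 0.09
[... 404 characters left out ...]
8056 -0.2308  0.048 ] lo [ 0.799 -0.32   0.013] hi [ 0.904 -0.224  0.078]
  rect ((833.1398315429688, -249.98924255371094), (152.92153930664062, 79.18004608154297), 41.56290054321289)
side blue [ 213  136  113  112 3046] [262.9 181.6] med [ 0.5686 -0.019   0.0157] lo [ 0.5   -0.233  0.012] hi [0.608 0.091 0.064]
  rect ((563.2388916015625, -49.8138427734375), (149.38436889648438, 376.37615966796875), 11.45521068572998) [[452.70001220703125, 119.80000305175781], [527.4000244140625, -249.10000610351562], [673.7999877929688, -219.39999389648438], [599.0999755859375, 149.5]]
side white [250 206  28  24 193] [263.7 218. ] med [0.4657 0.0376 0.0324] lo [ 0.457 -0.002  0.03 ] hi [0.481 0.075 0.035]
```

View pics/topz.png

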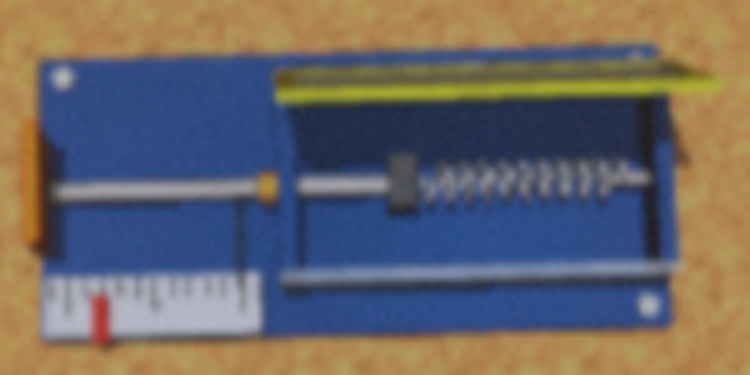

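View pics/sidez.png

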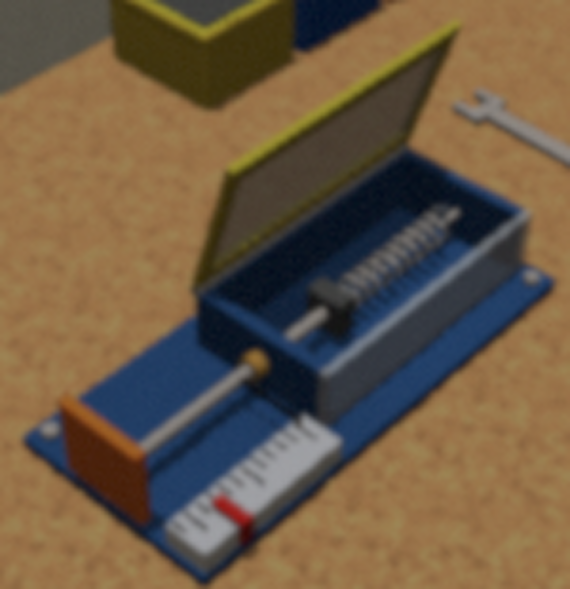

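The zooms show the guard leaning about 74° from shut and the clip at (101,320) in the top zoom. The pointer is the dark line at (240,235), so the pointer-to-clip distance is roughly 79 mm. Next I need the tester's yaw and axes accurately.

Run:
```python
from h import *
import pickle
c=pickle.load(open('top0.pkl','rb')); img=c['img']; hsv=cv2.cvtColor(img,cv2.COLOR_RGB2HSV).astype(int)
ok=((hsv[...,0]>95)&(hsv[...,0]<130)&(hsv[...,1]>100))|((hsv[...,1]<60)&(hsv[...,2]>140))
def fit(px,z):
    q=np.array([ray(c,u,v,z) for u,v in px])[:,:2]; vx,vy,x0,y0=cv2.fitLine((q*1000).astype(np.float32),cv2.DIST_HUBER,0,.01,.01).ravel()
    return np.degrees(np.arctan2(vx,vy)),(x0,y0)   # deviation
near=[(u,np.nonzero(ok[195:230,u])[0].max()+195.5) for u in range(262,335)]
far=[(u,np.nonzero(ok[150:185,u])[0].min()+149.5) for u in range(216,258)]
left=[(np.nonzero(ok[v,205:240])[0].min()+204.5,v) for v in list(range(164,172))+list(range(202,216))]
right=[(np.nonzero(ok[v,300:350])[0].max()+300.5,v) for v in range(205,214)]
for n,p in (('near',near),('far',far),('left',left),('right',right)): print(n,fit(p,.012))
# pointer: dark columns between rod and scale
g=img.astype(float).sum(2)
for v in (196,199,201,203): print(v,g[v,246:260].astype(int))
# red clip centre weight
w=np.clip(img[...,0].astype(float)-img[...,1]-40,0,None)[205:222,218:232]; w[(hsv[205:222,218:232,0]>5)&(hsv[205:222,218:232,0]<170)]=0
vv,uu=np.mgrid[205:222,218:232]; u,v=(w*uu).sum()/w.sum(),(w*vv).sum()/w.sum()
print('clip',u,v,ray(c,u,v,.036))
for uu in (252.5,253,253.5): print('ptr',uu,ray(c,uu,201,.037))
P=pts(c); print('plate top',np.median(P[175:198,209:213][abs(P[175:198,209:213,2]-.085)<.008],0))
```

```text
Traceback (most recent call last):
ValueError: zero-size array to reduction operation maximum which has no identity
```

Run:
```python
from h import *
import pickle
c=pickle.load(open('top0.pkl','rb')); img=c['img']; hsv=cv2.cvtColor(img,cv2.COLOR_RGB2HSV).astype(int)
ok=(img[...,2].astype(int)>img[...,0].astype(int)+15)|((hsv[...,1]<60)&(hsv[...,2]>140))
def fit(px,z):
    q=np.array([ray(c,u,v,z) for u,v in px])[:,:2]; vx,vy,x0,y0=cv2.fitLine((q*1000).astype(np.float32),cv2.DIST_HUBER,0,.01,.01).ravel()
    return np.degrees(np.arctan2(vx,vy)),(x0,y0)
def edge(it,f): 
    o=[]
    for i in it:
        try:o.append(f(i))
        except ValueError: pass
    return o
near=edge(range(262,335),lambda u:(u,np.nonzero(ok[195:230,u])[0].max()+195.5))
far=edge(range(216,258),lambda u:(u,np.nonzero(ok[150:185,u])[0].min()+149.5))
left=edge(list(range(164,172))+list(range(202,216)),lambda v:(np.nonzero(ok[v,205:240])[0].min()+204.5,v))
right=edge(range(205,214),lambda v:(np.nonzero(ok[v,300:350])[0].max()+300.5,v))
for n,p in (('near',near),('far',far),('left',left),('right',right)): print(n,len(p),fit(p,.012) if len(p)>2 else p)
g=img.astype(float).sum(2)
for v in (196,199,201,203): print(v,g[v,246:260].astype(int))
w=np.clip(img[...,0].astype(float)-img[...,1]-40,0,None)[205:222,218:232]; w[(hsv[205:222,218:232,0]>5)&(hsv[205:222,218:232,0]<170)]=0
vv,uu=np.mgrid[205:222,218:232]; u,v=(w*uu).sum()/w.sum(),(w*vv).sum()/w.sum()
print('clip',u,v,ray(c,u,v,.036))
for uu in (252.5,253,253.5): print('ptr',uu,ray(c,uu,201,.037))
P=pts(c)[172:202,207:216].reshape(-1,3); P=P[abs(P[:,2]-.085)<.008]; print('plate top',len(P),P.mean(0),P.min(0),P.max(0))
```

```text
near 73 (np.float32(179.46663), (np.float32(455.84467), np.float32(-125.42078)))
far 42 (np.float32(0.7203297), (np.float32(620.3606), np.float32(64.7865)))
left 22 (np.float32(89.86458), (np.float32(537.00854), np.float32(123.499306)))
right 9 (np.float32(84.12135), (np.float32(473.36017), np.float32(-244.57187)))
196 [255 255 251 250 249 237 206 195 227 247 252 239 245 247]
199 [259 259 251 252 249 243 207 201 226 247 246 248 250 248]
201 [258 248 250 255 255 240 209 197 230 250 249 247 243 230]
203 [286 280 290 288 287 273 234 213 264 290 280 256 253 235]
clip 224.70307785153892 213.6342788171394 [0.4627971  0.08590599 0.036     ]
ptr 252.5 [0.49817521 0.0058279  0.037     ]
ptr 253 [0.4981576  0.00439027 0.037     ]
ptr 253.5 [0.49814    0.00295265 0.037     ]
plate top 97 [0.53534471 0.12185432 0.08346973] [0.50235797 0.11735231 0.07824839] [0.56993824 0.1265335  0.08976455]
```

>>> {"fn": "servo_tool", "kwargs": {
  "increments": [
    [[0,0,-0.9,0,0,1],[0,0,-0.9,0,0,1],[0,0,-0.9,0,0,1],[0,0,-0.9,0,0,1],[0,0,-0.9,0,0,1]]
  ],
  "jaw": 0,
  "grip_force": 20
}}

```text
time_s: 0.52
tcp_pos: [0.2811, -0.5578, 0.3128]
eef_rot: [-0.013, 1.0, 0.001, -0.0]
contact_force: [-0.1, 0.4, 0.1]
finger_gap: 0.0615
grip_force: 0.0
```

>>> {"fn": "servo_tool", "kwargs": {
  "increments": [
    [[0,0,0,0,0,0.34],[0,0,0,0,0,0]]
  ]
}}

```text
time_s: 0.68
tcp_pos: [0.2815, -0.5582, 0.3134]
eef_rot: [-0.0, 1.0, -0.001, 0.001]
contact_force: [-0.6, 0.8, -0.1]
finger_gap: 0.0483
grip_force: 0.0
```

>>> {"fn": "servo_tool", "kwargs": {
  "increments": [
    [[-0.9,1,0,0,0,0],[-0.9,1,0,0,0,0],[-0.9,1,0,0,0,0],[-0.9,1,0,0,0,0],[-0.9,1,0,0,0,0]]
  ]
}}

```text
time_s: 1.1
tcp_pos: [0.3714, -0.4566, 0.3111]
eef_rot: [-0.001, 1.0, 0.001, -0.001]
contact_force: [1.4, -0.5, 0.1]
finger_gap: 0.015
grip_force: 0.0
```

>>> {"fn": "servo_tool", "kwargs": {
  "increments": [
    [[-0.9,1,0,0,0,0],[-0.9,1,0,0,0,0],[-0.9,1,0,0,0,0],[-0.9,1,0,0,0,0],[-0.9,1,0,0,0,0]]
  ]
}}

```text
time_s: 1.52
tcp_pos: [0.4614, -0.3565, 0.3112]
eef_rot: [-0.001, 1.0, 0.001, -0.001]
contact_force: [-0.3, 0.4, -0.5]
finger_gap: 0.0004
grip_force: 0.0
```

>>> {"fn": "servo_tool", "kwargs": {
  "increments": [
    [[-0.9,1,0,0,0,0],[-0.9,1,0,0,0,0],[-0.9,1,0,0,0,0],[-0.9,1,0,0,0,0],[-0.9,1,0,0,0,0]]
  ]
}}

```text
time_s: 1.93
tcp_pos: [0.5513, -0.2565, 0.3112]
eef_rot: [-0.001, 1.0, 0.0, -0.001]
contact_force: [-0.8, 0.1, 0.1]
finger_gap: 0.0004
grip_force: 0.0
```

>>> {"fn": "servo_tool", "kwargs": {
  "increments": [
    [[-0.9,1,0,0,0,0],[-0.9,1,0,0,0,0],[-0.9,1,0,0,0,0],[-0.9,1,0,0,0,0],[-0.9,0.8,0,0,0,0]]
  ]
}}

```text
time_s: 2.35
tcp_pos: [0.6413, -0.1601, 0.3111]
eef_rot: [-0.001, 1.0, 0.0, -0.001]
contact_force: [0.9, -0.4, -1.1]
finger_gap: 0.0002
grip_force: 0.0
```

>>> {"fn": "servo_tool", "kwargs": {
  "increments": [
    [[0,0,0,0,0,0],[0,0,0,0,0,0]]
  ]
}}

```text
time_s: 2.52
tcp_pos: [0.6411, -0.1606, 0.3103]
eef_rot: [-0.002, 1.0, 0.0, -0.002]
contact_force: [0.3, -0.3, 0.5]
finger_gap: 0.0005
grip_force: 0.0
```

>>> {"fn": "servo_tool", "kwargs": {
  "increments": [
    [[0,0,1,0,0,0],[0,0,1,0,0,0],[0,0,1,0,0,0],[0,0,1,0,0,0],[0,0,1,0,0,0]]
  ]
}}

```text
time_s: 2.93
tcp_pos: [0.6397, -0.1627, 0.2113]
eef_rot: [-0.0, 1.0, 0.0, -0.001]
contact_force: [-0.2, 0.3, 0.2]
finger_gap: 0.0
grip_force: 0.0
```

>>> {"fn": "servo_tool", "kwargs": {
  "increments": [
    [[0,0,1,0,0,0],[0,0,1,0,0,0],[0.5,0,0.7,0,0,0],[0.7,0,0,0,0,0],[0.7,0,0,0,0,0]]
  ]
}}

```text
time_s: 3.35
tcp_pos: [0.6006, -0.1627, 0.1564]
eef_rot: [-0.0, 1.0, 0.0, -0.002]
contact_force: [-0.4, 0.3, 1.2]
finger_gap: 0.0004
grip_force: 0.0
```

>>> {"fn": "servo_tool", "kwargs": {
  "increments": [
    [[0.3,0,0,0,0,0],[0.3,0,0,0,0,0],[0.3,0,0,0,0,0],[0.25,0,0.1,0,0,0],[0.25,0,0.1,0,0,0]]
  ]
}}

```text
time_s: 3.77
tcp_pos: [0.5755, -0.1621, 0.1552]
eef_rot: [-0.001, 1.0, -0.0, 0.001]
contact_force: [-0.2, -0.1, 1.3]
finger_gap: 0.0003
grip_force: 0.6
```

>>> {"fn": "servo_tool", "kwargs": {
  "increments": [
    [[0.25,0,0.08,0,0,0],[0.25,0,0.08,0,0,0],[0.25,0,0.1,0,0,0],[0.25,0,0.15,0,0,0],[0.25,0,0.18,0,0,0]]
  ]
}}

```text
time_s: 4.18
tcp_pos: [0.5496, -0.1618, 0.1424]
eef_rot: [-0.0, 1.0, 0.0, 0.0]
contact_force: [1.0, -0.1, -1.0]
finger_gap: 0.0002
grip_force: 0.4
```

>>> {"fn": "servo_tool", "kwargs": {
  "increments": [
    [[0.25,0,0.2,0,0,0],[0.25,0,0.22,0,0,0],[0.23,0,0.25,0,0,0],[0.2,0,0.25,0,0,0],[0.2,0,0.25,0,0,0]]
  ]
}}

```text
time_s: 4.6
tcp_pos: [0.5268, -0.1619, 0.1188]
eef_rot: [-0.0, 1.0, 0.0, -0.0]
contact_force: [1.1, -0.4, 0.3]
finger_gap: 0.0004
grip_force: 0.3
```

>>> {"fn": "servo_tool", "kwargs": {
  "increments": [
    [[0.16,0,0.25,0,0,0],[0.15,0,0.25,0,0,0],[0.12,0,0.25,0,0,0],[0.1,0,0.25,0,0,0],[0.08,0,0.25,0,0,0]]
  ]
}}

```text
time_s: 5.02
tcp_pos: [0.5149, -0.1619, 0.0938]
eef_rot: [-0.0, 1.0, -0.0, -0.0]
contact_force: [-0.0, 0.6, 1.2]
finger_gap: 0.0002
grip_force: 0.2
```

>>> {"fn": "servo_tool", "kwargs": {
  "increments": [
    [[0.05,0,0.25,0,0,0],[0.05,0,0.25,0,0,0],[0.03,0,0.25,0,0,0],[0,0,0.2,0,0,0],[0,0,0.1,0,0,0]]
  ]
}}

```text
time_s: 5.43
tcp_pos: [0.5121, -0.1619, 0.0725]
eef_rot: [-0.0, 1.0, 0.0, -0.001]
contact_force: [-0.7, -0.1, -0.0]
finger_gap: 0.0002
grip_force: 0.2
```

Run:
```python
from h import *
c=cams.capture('side'); cv2.imwrite('pics/side1.png',cv2.resize(c['img'][95:250,190:345,::-1],None,fx=3.5,fy=3.5,interpolation=cv2.INTER_CUBIC))
print(r.get_state()['tcp_pos'],r.get_state()['contact_force'])
```

```text
[ 0.51212925 -0.16186561  0.07241334] [ 0.07000379  0.56984904 -0.76406175]
```

View pics/side1.png

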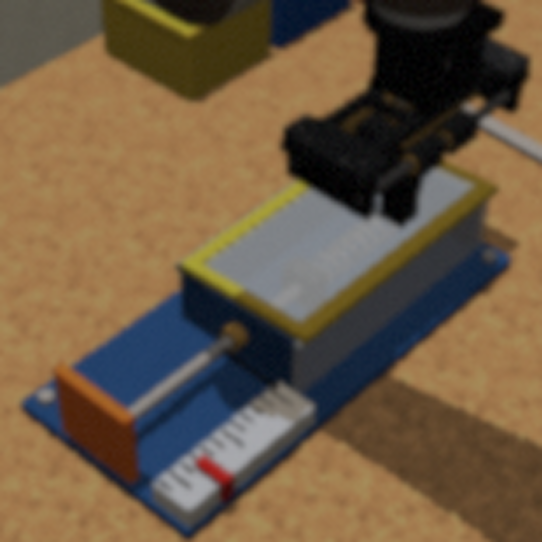

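The picture shows the guard lying practically level on the cell, with its edge at about (400,265) and the fingers on top at (400,205). A small extra press will make sure it is shut.

>>> {"fn": "servo_tool", "kwargs": {
  "increments": [
    [[0,0,0.15,0,0,0],[0,0,0.15,0,0,0],[0,0,0.05,0,0,0],[0,0,0,0,0,0]]
  ]
}}

```text
time_s: 5.82
tcp_pos: [0.513, -0.162, 0.0683]
eef_rot: [-0.001, 1.0, -0.0, 0.0]
contact_force: [-3.3, 1.6, 11.1]
finger_gap: 0.0003
grip_force: 5.9
```

>>> {"fn": "servo_tool", "kwargs": {
  "increments": [
    [[0,0,-0.3,0,0,0],[0,0,-0.7,0,0,0],[0,0,-1,0,0,0],[0,0,-1,0,0,0],[0,0.5,-1,0,0,0]]
  ],
  "jaw": 0.6
}}

```text
time_s: 6.23
tcp_pos: [0.5126, -0.1526, 0.1471]
eef_rot: [0.0, 1.0, -0.0, -0.0]
contact_force: [0.4, 1.2, 0.7]
finger_gap: 0.0262
grip_force: 0.0
```

>>> {"fn": "servo_tool", "kwargs": {
  "increments": [
    [[-0.2,1,0,0,0,0],[-0.2,1,0,0,0,0],[-0.2,1,0,0,0,0],[-0.2,1,0,0,0,0],[-0.2,1,0,0,0,0]]
  ]
}}

```text
time_s: 6.65
tcp_pos: [0.5327, -0.0509, 0.1465]
eef_rot: [-0.0, 1.0, 0.0, 0.0]
contact_force: [0.1, -0.5, -0.3]
finger_gap: 0.0506
grip_force: 0.0
```

>>> {"fn": "servo_tool", "kwargs": {
  "increments": [
    [[-0.1,1,0,0,0,0],[0,1,0,0,0,0],[0,1,0,0,0,0],[0,1,0,0,0,0],[0,1,0,0,0,0]]
  ]
}}

```text
time_s: 7.07
tcp_pos: [0.5344, 0.0491, 0.1464]
eef_rot: [-0.0, 1.0, 0.0, 0.0]
contact_force: [-0.7, -0.4, -0.1]
finger_gap: 0.0523
grip_force: 0.0
```

>>> {"fn": "servo_tool", "kwargs": {
  "increments": [
    [[0,1,0,0,0,0],[0,1,0,0,0,0],[0,1,0,0,0,0],[0,0.7,0,0,0,0],[0,0,0,0,0,0]]
  ]
}}

```text
time_s: 7.48
tcp_pos: [0.5347, 0.1243, 0.1464]
eef_rot: [-0.002, 1.0, 0.0, 0.0]
contact_force: [0.0, 0.5, 0.4]
finger_gap: 0.0521
grip_force: 0.0
```

```bash
cat > look.py <<'E'
from h import *
import sys
c=cams.capture('side'); P=pts(c); hsv=cv2.cvtColor(c['img'],cv2.COLOR_RGB2HSV).astype(int)
for n,zl,m in (('guard',(.05,.2),(hsv[...,0]>22)&(hsv[...,0]<34)&(hsv[...,1]>140)),('plate',(.07,.1),(hsv[...,0]>=6)&(hsv[...,0]<14)&(hsv[...,1]>190)),('clip',(.03,.045),((hsv[...,0]<5)|(hsv[...,0]>174))&(hsv[...,1]>140))):
    q=P[m&(c['z_map']>0)&(P[...,2]>zl[0])&(P[...,2]<zl[1])&(abs(P[...,0]-.53)<.12)&(P[...,1]<.26)&(P[...,1]>-.26)]
    if len(q): print(n,len(q),np.median(q,0).round(4),q.min(0).round(3),q.max(0).round(3))
s=r.get_state(); print(s['tcp_pos'],s['contact_force'],s['finger_gap'],s['time_s'])
cv2.imwrite('pics/%s.png'%sys.argv[1],cv2.resize(c['img'][95:250,190:345,::-1],None,fx=3.5,fy=3.5,interpolation=cv2.INTER_CUBIC))
E
python3 look.py s2
```

```text
guard 698 [ 0.4964 -0.1017  0.0708] [ 0.475 -0.244  0.062] [0.598 0.157 0.184]
plate 125 [0.5307 0.125  0.082 ] [0.5   0.122 0.071] [0.565 0.127 0.089]
clip 36 [0.4595 0.0879 0.0381] [0.449 0.083 0.033] [0.567 0.125 0.04 ]
[0.53438249 0.12318142 0.14628778] [0.59086631 0.32040986 0.19852817] 0.052426173979510826 7.5333
```

>>> {"fn": "servo_tool", "kwargs": {
  "increments": [
    [[0,-0.1,1,0,0,0],[0,0,1,0,0,0],[0,0,1,0,0,0],[0,0,0.9,0,0,0],[0,0,0.5,0,0,0]]
  ]
}}

```text
time_s: 7.95
tcp_pos: [0.5331, 0.1187, 0.0563]
eef_rot: [0.0, 1.0, -0.001, -0.002]
contact_force: [-1.3, 0.4, -0.5]
finger_gap: 0.0523
grip_force: 0.0
```

>>> {"fn": "servo_tool", "kwargs": {
  "increments": [
    [[0,0,0,0,0,0],[0,0,0,0,0,0],[0,0,0,0,0,0],[0,0,0,0,0,0],[0,0,0,0,0,0]]
  ],
  "jaw": 0,
  "grip_force": 35
}}

```text
time_s: 8.37
tcp_pos: [0.535, 0.1204, 0.0595]
eef_rot: [-0.0, 1.0, 0.001, 0.001]
contact_force: [0.4, -0.2, 1.1]
finger_gap: 0.0267
grip_force: 0.0
```

>>> {"fn": "servo_tool", "kwargs": {
  "increments": [
    [[0,0,0,0,0,0],[0,0,0,0,0,0],[0,0,0,0,0,0]]
  ]
}}

```text
time_s: 8.62
tcp_pos: [0.5346, 0.1216, 0.0589]
eef_rot: [-0.001, 1.0, 0.001, 0.001]
contact_force: [-2.3, 5.0, 1.0]
finger_gap: 0.01
grip_force: 35.0
```

>>> {"fn": "servo_tool", "kwargs": {
  "increments": [
    [[0,0.1,0,0,0,0],[0,0.2,0,0,0,0],[0,0.3,0,0,0,0],[0,0.3,0,0,0,0],[0,0.3,0,0,0,0]]
  ]
}}

```text
time_s: 9.03
tcp_pos: [0.5343, 0.144, 0.0588]
eef_rot: [-0.001, 1.0, -0.001, -0.0]
contact_force: [-0.6, -5.6, 6.0]
finger_gap: 0.0096
grip_force: 35.0
```

>>> {"fn": "servo_tool", "kwargs": {
  "increments": [
    [[0,0.3,0,0,0,0],[0,0.3,0,0,0,0],[0,0.3,0,0,0,0],[0,0.3,0,0,0,0],[0,0.3,0,0,0,0]]
  ]
}}

```text
time_s: 9.45
tcp_pos: [0.5339, 0.1737, 0.0588]
eef_rot: [-0.001, 1.0, -0.001, -0.001]
contact_force: [-1.0, -6.5, 6.2]
finger_gap: 0.0099
grip_force: 35.1
```

>>> {"fn": "servo_tool", "kwargs": {
  "increments": [
    [[0,0.3,0,0,0,0],[0,0.2,0,0,0,0],[0,0.1,0,0,0,0],[0,0,0,0,0,0],[0,0,0,0,0,0]]
  ]
}}

```text
time_s: 9.87
tcp_pos: [0.5337, 0.1855, 0.0588]
eef_rot: [-0.001, 1.0, -0.001, -0.001]
contact_force: [-1.6, -6.5, 6.2]
finger_gap: 0.0097
grip_force: 35.1
```

```bash
python3 - <<'E'
from h import *
import pickle
for n in('top','side','wrist'):
    c=cams.capture(n); pickle.dump(c,open(n+'p.pkl','wb'))
    for y in (.06,.0859):   # expected places
        p=att(c).T@(np.array([.47,y,.037])-c['origin']); print(n,'proj',y,c['cx']-c['fx']*p[0]/p[2],c['cy']+c['fy']*p[1]/p[2])
    im=c['img'][...,::-1]
    if n!='wrist':
        u,v=int(c['cx']-c['fx']*p[0]/p[2]),int(c['cy']+c['fy']*p[1]/p[2]); im=im[v-25:v+25,u-35:u+35]; print(n,u-35,v-25)
        im=cv2.resize(im,(560,400),interpolation=cv2.INTER_CUBIC)
    cv2.imwrite(f'pics/p_{n}.png',im)
a,b=[cv2.imread(f'pics/p_{n}.png') for n in('top','side')]; cv2.imwrite('pics/p_both.png',cv2.resize(np.hstack([a,b]),(800,286)))
s=r.get_state(); print(s['tcp_pos'],s['contact_force'],s['finger_gap'],s['time_s'])
E
python3 look.py s3
```

```text
top proj 0.06 233.70995959282874 210.9871904080804
top proj 0.0859 224.6753183067694 211.09665162592245
top 189 186
side proj 0.06 256.38505883724315 220.94351087674585
side proj 0.0859 248.614755775074 227.15856172093214
side 213 202
wrist proj 0.06 54.19470165070041 123.23680324878582
wrist proj 0.0859 94.62096621962499 123.25730425350457
[0.53370334 0.1853423  0.0588218 ] [-0.90786997 -5.56590292  6.59624137] 0.009556980467820563 10.0167
guard 699 [ 0.4987 -0.1     0.0708] [ 0.474 -0.243  0.061] [0.598 0.199 0.199]
plate 94 [0.5158 0.1879 0.0847] [0.5   0.178 0.07 ] [0.544 0.198 0.097]
clip 35 [0.4592 0.0881 0.038 ] [0.449 0.082 0.032] [0.475 0.091 0.041]
[0.53369579 0.18533603 0.05879957] [-2.15527753 -6.2108788   7.29407815] 0.010158193378111783 10.0667
```

View pics/p_both.png

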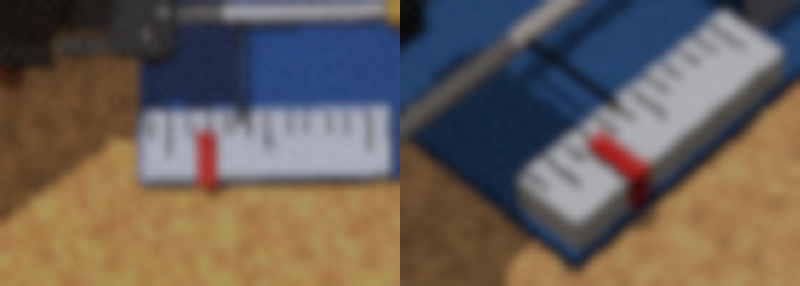

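The pointer tip is at (241,115) and the clip at (206,160) in the left half, about 17 mm still to go. The right half agrees. The wrist camera has finer resolution, so I'll check there.

View pics/p_wrist.png

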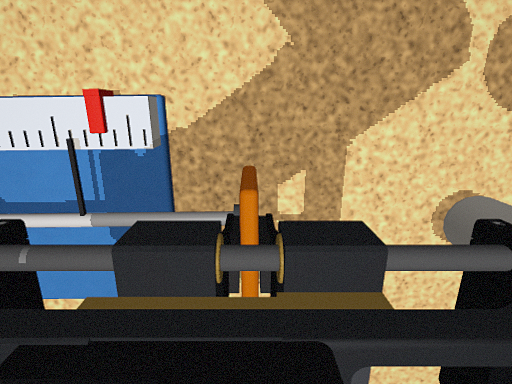

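```bash
cat > gap.py <<'E'
from h import *
c=cams.capture('wrist'); im=c['img'].astype(int)
print('cam',np.round(c['origin'],3))
red=(im[...,0]>90)&(im[...,1]<60)
red[:, 160:]=0; red[160:]=0
for v in range(88,136,6):
    u=np.nonzero(red[v])[0]
    if len(u): print(v,u.min(),u.max(),ray(c,u.min()-.5,v,.036)[:2].round(4),ray(c,u.max()+.5,v,.036)[:2].round(4), im[v,u.min():u.max()+1,0])
g=im.sum(2)
for v in (140,142,144,146,150):
    u=np.arange(40,150); d=np.nonzero(g[v,u]<120)[0]+40
    if len(d): print('dark',v,d.tolist(), ray(c,d.mean(),v,.037)[:2].round(4))
s=r.get_state(); print(s['tcp_pos'],s['time_s'])
E
python3 gap.py
```

```text
cam [0.46  0.185 0.221]
94 83 113 [0.4521 0.0804] [0.4521 0.0998] [235 228 227 226 226 227 226 227 225 225 225 226 225 226 233 227  70  87
  91  90  89  90  90  89  91  91  92  94  85  89 106]
100 85 100 [0.4557 0.0811] [0.4557 0.0911] [225 225 224 225 226 226 225 224 225 225 224 228 224 230 219 116]
106 86 101 [0.4594 0.0811] [0.4594 0.0913] [228 226 226 224 226 225 225 224 224 226 226 224 228 230 216 102]
112 87 104 [0.463  0.0812] [0.463  0.0927] [228 224 226 227 226 226 226 224 224 227 227 225 224 231 216  87  92  92]
118 88 105 [0.4668 0.0812] [0.4668 0.0928] [225 226 225 223 228 225 227 225 226 224 227 224 228 231 207  85  86  92]
124 89 103 [0.4705 0.0813] [0.4705 0.091 ] [227 225 224 226 225 226 225 227 225 226 226 226 228 227 200]
130 90 104 [0.4743 0.0814] [0.4743 0.0911] [228 226 226 225 225 226 226 224 226 227 227 228 229 230 187]
dark 140 [41, 55, 56, 67, 68, 71, 72, 85, 100, 115, 130, 145] [0.4806 0.0772]
dark 142 [41, 42, 56, 67, 68, 71, 72, 86, 100, 101, 115, 130, 145] [0.4819 0.0773]
dark 144 [41, 42, 56, 57, 67, 68, 71, 72, 86, 101, 115, 116, 130, 145] [0.4832 0.0765]
dark 146 [42, 68, 72, 73] [0.4845 0.0635]
dark 150 [68, 69, 72, 73, 74] [0.4872 0.0679]
[0.53373147 0.18530778 0.05882147] 10.1167
```

>>> {"fn": "servo_tool", "kwargs": {
  "increments": [
    [[0,0.15,0,0,0,0],[0,0.25,0,0,0,0],[0,0.25,0,0,0,0],[0,0.15,0,0,0,0],[0,0.1,0,0,0,0]]
  ]
}}

```text
time_s: 10.53
tcp_pos: [0.5334, 0.203, 0.0588]
eef_rot: [-0.001, 1.0, -0.002, -0.001]
contact_force: [-1.2, -8.6, 7.0]
finger_gap: 0.0102
grip_force: 35.1
```

Run:
```python
from h import *
c=cams.capture('wrist'); im=c['img'].astype(int); save(c,'w2')
red=(im[...,0]>150)&(im[...,1]<60); red[:,160:]=0; red[160:]=0
for v in (106,124,130):
    u=np.nonzero(red[v])[0]; 
    if len(u): print(v,u.min(),u.max(),ray(c,u.mean(),v,.036)[:2].round(4))
for v in (152,160,170):
    d=np.nonzero(im[v,50:150].sum(1)<110)[0]+50
    print(v,d.tolist(),ray(c,d.mean(),v,.037)[:2].round(4) if len(d) else '')
s=r.get_state(); print(s['tcp_pos'],s['time_s'])
```

```text
106 59 73 [0.4591 0.0862]
124 62 76 [0.4703 0.0861]
130 63 77 [0.4741 0.0862]
152 [69, 73, 74, 145] [0.4882 0.0978]
160 [71, 73, 74, 75, 76, 146] [0.4936 0.094 ]
170 [72, 76, 77, 78, 147, 148] [0.5003 0.1022]
[0.53347059 0.20321997 0.05879232] 10.5833
```

View pics/w2.png

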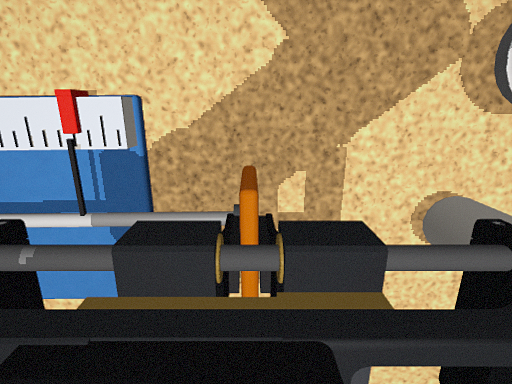

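The pointer tip at (70.5,141) lines up with the clip's middle, (70,132), to within about 1 mm. Now I'll hold it there for two seconds.

>>> {"fn": "servo_tool", "kwargs": {
  "increments": [
    [[0,0,0,0,0,0],[0,0,0,0,0,0],[0,0,0,0,0,0],[0,0,0,0,0,0],[0,0,0,0,0,0]]
  ]
}}

```text
time_s: 11.0
tcp_pos: [0.5335, 0.2029, 0.0588]
eef_rot: [-0.001, 1.0, -0.001, -0.001]
contact_force: [-1.2, -7.6, 7.1]
finger_gap: 0.0098
grip_force: 35.1
```

>>> {"fn": "servo_tool", "kwargs": {
  "increments": [
    [[0,0,0,0,0,0],[0,0,0,0,0,0],[0,0,0,0,0,0],[0,0,0,0,0,0],[0,0,0,0,0,0]]
  ]
}}

```text
time_s: 11.42
tcp_pos: [0.5335, 0.2029, 0.0588]
eef_rot: [-0.001, 1.0, -0.001, -0.001]
contact_force: [-0.9, -8.0, 7.6]
finger_gap: 0.0098
grip_force: 35.1
```

>>> {"fn": "servo_tool", "kwargs": {
  "increments": [
    [[0,0,0,0,0,0],[0,0,0,0,0,0],[0,0,0,0,0,0],[0,0,0,0,0,0],[0,0,0,0,0,0]]
  ]
}}

```text
time_s: 11.83
tcp_pos: [0.5335, 0.2029, 0.0588]
eef_rot: [-0.001, 1.0, -0.001, -0.001]
contact_force: [-1.5, -8.7, 6.6]
finger_gap: 0.0097
grip_force: 35.1
```

>>> {"fn": "servo_tool", "kwargs": {
  "increments": [
    [[0,0,0,0,0,0],[0,0,0,0,0,0],[0,0,0,0,0,0],[0,0,0,0,0,0],[0,0,0,0,0,0]]
  ]
}}

```text
time_s: 12.25
tcp_pos: [0.5335, 0.2028, 0.0588]
eef_rot: [-0.001, 1.0, -0.001, -0.001]
contact_force: [-1.1, -7.6, 7.6]
finger_gap: 0.0096
grip_force: 35.1
```

>>> {"fn": "servo_tool", "kwargs": {
  "increments": [
    [[0,0,0,0,0,0],[0,0,0,0,0,0],[0,0,0,0,0,0],[0,0,0,0,0,0],[0,0,0,0,0,0]]
  ]
}}

```text
time_s: 12.67
tcp_pos: [0.5335, 0.2029, 0.0588]
eef_rot: [-0.001, 1.0, -0.001, -0.001]
contact_force: [-1.7, -7.2, 7.9]
finger_gap: 0.01
grip_force: 35.1
```

```bash
python3 look.py s4
```

```text
guard 701 [ 0.4969 -0.1019  0.0708] [ 0.475 -0.244  0.062] [0.599 0.217 0.187]
plate 95 [0.5159 0.2054 0.0847] [0.499 0.194 0.07 ] [0.532 0.211 0.098]
clip 35 [0.4595 0.0872 0.0376] [0.45  0.082 0.031] [0.475 0.091 0.041]
[0.53347519 0.20286986 0.05879401] [-1.53708125 -6.92179619  7.64168124] 0.009772624251011762 12.7167
```

>>> {"fn": "servo_tool", "kwargs": {
  "increments": [
    [[0,-0.1,0,0,0,0],[0,-0.2,0,0,0,0],[0,-0.3,0,0,0,0],[0,-0.3,0,0,0,0],[0,-0.3,0,0,0,0]]
  ]
}}

```text
time_s: 13.13
tcp_pos: [0.5338, 0.1792, 0.0588]
eef_rot: [-0.001, 1.0, -0.001, -0.001]
contact_force: [-1.0, -5.0, 5.8]
finger_gap: 0.0101
grip_force: 35.1
```

>>> {"fn": "servo_tool", "kwargs": {
  "increments": [
    [[0,-0.3,0,0,0,0],[0,-0.3,0,0,0,0],[0,-0.3,0,0,0,0],[0,-0.3,0,0,0,0],[0,-0.3,0,0,0,0]]
  ]
}}

```text
time_s: 13.55
tcp_pos: [0.5342, 0.1498, 0.0588]
eef_rot: [-0.001, 1.0, -0.0, -0.0]
contact_force: [-0.3, -4.0, 5.5]
finger_gap: 0.0099
grip_force: 35.0
```

>>> {"fn": "servo_tool", "kwargs": {
  "increments": [
    [[0,-0.3,0,0,0,0],[0,-0.3,0,0,0,0],[0,-0.2,0,0,0,0],[0,-0.2,0,0,0,0],[0,-0.15,0,0,0,0]]
  ]
}}

```text
time_s: 13.97
tcp_pos: [0.5345, 0.1272, 0.0588]
eef_rot: [-0.001, 1.0, -0.0, 0.0]
contact_force: [-1.2, -2.4, 5.1]
finger_gap: 0.0099
grip_force: 35.0
```

>>> {"fn": "servo_tool", "kwargs": {
  "increments": [
    [[0,-0.1,0,0,0,0],[0,-0.05,0,0,0,0],[0,0,0,0,0,0]]
  ]
}}

```text
time_s: 14.22
tcp_pos: [0.5345, 0.1243, 0.0588]
eef_rot: [-0.001, 1.0, -0.0, 0.0]
contact_force: [-0.5, -3.9, 5.0]
finger_gap: 0.0096
grip_force: 35.0
```

>>> {"fn": "servo_tool", "kwargs": {
  "increments": [
    [[0,-0.06,0,0,0,0],[0,-0.06,0,0,0,0],[0,0,0,0,0,0]]
  ]
}}

```text
time_s: 14.47
tcp_pos: [0.5346, 0.1221, 0.0588]
eef_rot: [-0.001, 1.0, -0.0, 0.0]
contact_force: [0.0, -3.5, 4.7]
finger_gap: 0.0102
grip_force: 35.0
```

>>> {"fn": "servo_tool", "kwargs": {
  "increments": [
    [[0,-0.03,0,0,0,0],[0,-0.03,0,0,0,0],[0,0,0,0,0,0]]
  ]
}}

```text
time_s: 14.72
tcp_pos: [0.5346, 0.1216, 0.0588]
eef_rot: [-0.001, 1.0, 0.001, 0.0]
contact_force: [-1.5, -0.5, 5.8]
finger_gap: 0.0096
grip_force: 35.0
```

>>> {"fn": "servo_tool", "kwargs": {
  "increments": [
    [[0,-0.02,0,0,0,0],[0,0,0,0,0,0]]
  ]
}}

```text
time_s: 14.88
tcp_pos: [0.5346, 0.1216, 0.0588]
eef_rot: [-0.001, 1.0, 0.001, 0.001]
contact_force: [-1.8, 1.0, 4.6]
finger_gap: 0.0096
grip_force: 35.0
```

>>> {"fn": "servo_tool", "kwargs": {
  "increments": [
    [[0,0,0,0,0,0],[0,0,0,0,0,0],[0,0,0,0,0,0],[0,0,0,0,0,0],[0,0,0,0,0,0]]
  ],
  "jaw": 0.5
}}

```text
time_s: 15.3
tcp_pos: [0.5342, 0.1202, 0.058]
eef_rot: [-0.0, 1.0, -0.0, -0.0]
contact_force: [-0.4, -0.1, 0.5]
finger_gap: 0.0353
grip_force: 0.0
```

>>> {"fn": "servo_tool", "kwargs": {
  "increments": [
    [[0,0,-0.3,0,0,0],[0,0,-0.6,0,0,0],[0,0,-1,0,0,0],[0,0,-1,0,0,0],[0,0,-1,0,0,0]]
  ]
}}

```text
time_s: 15.72
tcp_pos: [0.5342, 0.12, 0.1374]
eef_rot: [-0.0, 1.0, -0.0, -0.0]
contact_force: [-0.3, 0.8, 0.2]
finger_gap: 0.0434
grip_force: 0.0
```

>>> {"fn": "servo_tool", "kwargs": {
  "increments": [
    [[0,0,-1,0,0,0],[0,0,-1,0,0,0],[0,0,0,0,0,0],[0,0,0,0,0,0]]
  ]
}}

```text
time_s: 16.05
tcp_pos: [0.5349, 0.1204, 0.1778]
eef_rot: [-0.0, 1.0, 0.001, 0.001]
contact_force: [-0.5, -0.1, -0.2]
finger_gap: 0.0436
grip_force: 0.0
```

```bash
python3 look.py s5
```

```text
guard 688 [ 0.4948 -0.1033  0.0708] [ 0.475 -0.244  0.063] [ 0.598 -0.015  0.075]
plate 120 [0.5303 0.1249 0.0813] [0.501 0.121 0.07 ] [0.565 0.127 0.089]
clip 34 [0.46   0.0874 0.0382] [0.449 0.082 0.032] [0.474 0.09  0.041]
[0.53405273 0.12005422 0.17650716] [-0.70021133 -0.19247915 -0.29135575] 0.04373895840706077 16.1
```

View pics/s5.png

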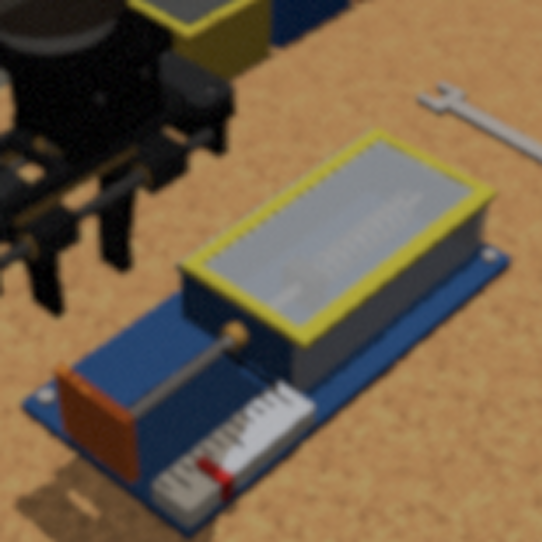

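The picture shows the plate home at (98,425), the guard shut level, the clip unmoved at (215,475), and the gripper clear.

```bash
python3 -c "
from rig import order; print(order.finish_job())"
```

```text
the job is handed in; nothing more can be done
None
```

The job is handed in: I shut the guard, held the pointer within about 1 mm of the clip for just over 2 s, eased the plate home and lifted the gripper clear; the last picture shows guard, plate and clip in place (no verdict came back).

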